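Lay the standing rice cake flat and shut the gift box

ROBOT

A 7-joint arm with a two-finger parallel gripper is mounted at the origin on a cart in front of the work surface, level with it; the furniture and walls round the work are solid. World frame = base frame: x ahead of the robot, y to its left, z up, the work surface at z = 0. Lengths are in m, angles in rad, forces in N, time in s.
With the tool pointing down it reaches from about 0.35 to 0.9 m from the base axis. Payload 8.1 kg.
Tool frame: the origin (TCP) lies at the very end of the fingers, on their centre line; the grasp point (between the pads) lies 19 mm behind it; z points along the fingers, y is the line along which they close (so a half turn about z gives the same grasp; the last joint's range is limited). The gripper opens to 92 mm and grips with 3 to 60 N. Pads are 19 mm wide; open, the fingers measure 130 mm over their backs; the gripper's body (75 mm by 190 mm) begins 47 mm behind the grasp point.
Start: joints at [-1.296, 0.434, 0.025, 1.573, -0.012, 1.134, -0.075], TCP at [0.231, 0.581, 0.227] pointing down, gripper open.
Joint ranges: [-2.62, 2.62], [-0.44, 2.09], [-1.27, 1.32], [0.08, 2.57], [-1.32, 4.46], [0.12, 2], [-2.74, 2.74]. Speed limits (rad/s): [2.22, 2.22, 3.01, 3.01, 3.14, 3.14, 3.14].

INTERFACE

Orientations are given as [roll, pitch, yaw] about the fixed x, y, z axes, in that order (R = Rz(yaw) Ry(pitch) Rx(roll)).
In Python, from bench import get_obs, snapshot, calibration, close_job gives the robot as it stands.
- The arm moves only by the tool carry_out, never from a script. Its argument "steps" is one flat list of numbers, 7 for each row, row after row: the finger opening in mm, from 0 to 91.8, then the shift along the tool's x, y, z in units of 100 cm (1.0 is 100 cm), then the turn, a rotation vector about the tool's x, y, z in units of 1.5 rad (1.0 is 1.5 rad). In form: [claw, tx, ty, tz, wx, wy, wz, claw, tx, ty, tz, wx, wy, wz, ...]. A call has 1 to 20 rows; each row shifts and turns the commanded pose from where the row before left it, along the tool's axes as they then stand; what a row does not reach is not made up. A row lasts 1/10 s, in which the tool goes at most 50 mm and 8.59 degrees, less where a joint would pass 70% of its speed; a pose out of reach is approached as far as the arm can. A call with a number of a shift or a turn outside -1 to 1 is refused whole. A call with a gripper value outside its range is refused whole. The fingers move at their own pace and stop on an object; "squeeze" is the grip in N (left out, the last holds). Time passes only in rows, so rows that do not move let the fingers close. It gives the time, the measured TCP pose, the force, the opening and the grip force at its end, in the units of the state.
- get_obs(): the state, without advancing time (a new reading comes with each control period).
- snapshot(name): name is "scene" or "top"; returns (picture, depth): 400x640x3 uint8, blue, green, red; 400x640 float32, m along the optical axis (not along the pixel's ray), 0 where there is no reading.
- calibration(name): a dict with "fx", "fy", "cx", "cy" (pixels), "extrinsics" (4x4, takes a point from camera to world coordinates). Camera axes: x right, y down, z forward; pixel columns grow to the right and rows downward; lengths in m; the calibration is good to about 2 mm. A picture is of the moment at which its call begins. calibration takes no time and is no camera call.
- close_job(): hands the job in; it is judged then, once.
The state is a dict: "clock": time; "joint_positions": joint angles; "dq": joint speeds; "tau": joint torques, N m; "ee_pos": TCP position; "tool_rot": TCP orientation; "ft_force": force on the tool from outside, world axes, zero at the start; "torque": the same for the moment, N m; "finger_gap": opening from 0.0 (shut) to 1.0 (fully open); "grasp_force": force on a finger pad.
Only numpy, scipy, OpenCV 4.12 (cv2) and the standard library are available. Lean on these libraries where they do the work, as an engineer would, in place of code of your own. Each camera call takes 0.05 s, during which the arm holds its last target. There are 200 camera calls.

TASK

One rice cake, the purple one, stands on end in the open wooden gift box, so the lid cannot go down. Tip it over with a fingertip so that it lies flat in its own compartment, and after that push the lid over from behind and press it fully shut, then take the hand away. Only push: do not lift anything, be gentle with the soft cake, do not shove the box along the table, and leave the other cakes and the empty steel bowl where they are.

Things in the scene. Friction and masses are not known exactly. Their poses are not given: they have to be found in the camera images.
- gift_box: Dark wooden box, 111 (x) x 191 (y) x 34 mm high without lid, about 0.6 kg, loose on the table. Origin: centre of its underside; z up, +x to the hinge side (away from the robot), +y left. Walls, floor and two crossing dividers 5 mm thick, rims all 34 mm high; four compartments 48 (x) x 88 (y) mm, centres at x = +-26.5, y = +-46.5 mm.
- gift_lid (a joint): Lid angle in rad: 0 shut, 1.57 upright, up to 2.2 leaning back away from the robot; starts open at 1.85 to 2.05. Stiff hinge (0.1 Nm, about 1 N at the front edge): the lid stays wherever it is left and must be pushed all the way. Hinge line along the box's y at x = +55.5 mm, z = 34 mm.
- lid_edge (a point): Middle of the lid's front (free) edge, on its outer face. The lid is a 111 x 191 mm board, 7 mm thick, and reaches 111 mm from the hinge; a brass tab 36 mm wide sticks out 13 mm beyond this edge. When the lid is shut the point lies at x = -55.5, z = 41 mm in the box.
- standing_cake: Purple half-moon rice cake, 38 (x) x 64 (y) x 20 (z) mm, 35 g, in any one of the four compartments. Origin: 12 mm out from its domed side along z. It starts on end, its long y axis nearly upright, top 65 mm above the table, leaning 16 degrees to the right (box -y), its flatter side on the rim of the compartment's right wall. Pushed left past upright it falls flat by itself.
- cake_middle (a point): Middle of the purple cake: 37 mm above the table while it stands, 15 mm when it lies flat on the box's floor.
- blue_cake: Light blue half-moon rice cake, 56 x 44 x 20 mm, lying flat in another compartment. Origin: centre of its underside.
- green_cake_a: Dark green rice cake, 49 x 42 x 23 mm, lying flat in another compartment. Origin: centre of its underside.
- green_cake_b: Dark green rice cake, 53 x 39 x 25 mm, lying flat in another compartment. Origin: centre of its underside.
- steel_bowl: Empty stainless bowl, 154 mm across, 50 mm high, on the table to the left of the box. Origin: centre of its underside. Leave it.
- persimmon_cake_a: Persimmon-shaped purple cake with a green leaf, 47 x 48 x 40 mm, on the table behind the box. Leave it.
- persimmon_cake_b: Another persimmon-shaped cake, 50 x 48 x 41 mm, further behind the box. Leave it.
- purple_cake_spare: Purple half-moon cake, 43 x 58 x 24 mm, lying on the table behind and right of the box. Leave it.
- green_cake_spare: Dark green half-moon cake, 41 x 58 x 23 mm, lying on the table behind and left of the box. Leave it.
Not all that is in view belongs to the job. Leave any red or yellow look-alike of the standing_cake alone.

How it is judged:
By the outcome, as a careful person would: the job done as asked, in the order asked, and still so for the second after the job is handed in, with the robot touching nothing.
It also fails if it takes over 50 s, if anything falls off the work surface, if the arm or the gripper's body presses on something with over 40 N, if the wrist force passes 120 N, or if a joint passes its speed limit or range.

## Working session

There is one attempt and no reset: what is moved stays moved. The work goes in short steps, Python scripts to look and compute and a tool call to move; the robot and the scene stay as the last step left them, time stands still between calls to the robot, and variables do not carry over. Pictures are saved under pics/ and viewed, at most 10 in all, crops included, and the job is handed in when it is done.

Besides the shell and the picture viewer there is one more tool, called after ">>>" as name(argument=value, ...), one argument or row to a line, values as JSON. carry_out: Moves the arm, as the interface text tells. Shifts and turns lie within -1 to 1; 1 stands for 100 cm of shift or 1.5 rad of turn. Its arguments: {"type":"object","properties":{"steps":{"type":"array","items":{"type":"number"}},"squeeze":{"type":"number"}},"required":["steps"]}

```bash
mkdir -p pics
cat > h.py <<'E'
import numpy as np, cv2
from bench import get_obs, snapshot, calibration, close_job
def pts(name,d):
    c=calibration(name); v,u=np.mgrid[:400,:640]
    P=np.stack([(u-c["cx"])/c["fx"]*d,(v-c["cy"])/c["fy"]*d,d,np.ones_like(d)],-1)
    return (P@np.array(c["extrinsics"]).T)[...,:3]
E
python3 - <<'E'
from h import *
a,da=snapshot("scene"); b,db=snapshot("top")
np.savez("s0.npz",a=a,da=da,b=b,db=db)
cv2.imwrite("pics/0.png",np.hstack([a,b])[:, :]) if 0 else cv2.imwrite("pics/0.png",cv2.resize(np.vstack([a,b]),None,fx=.75,fy=.75))
for n in("scene","top"): print(np.round(calibration(n)["extrinsics"],3),calibration(n)["fx"])
print({k:np.round(v,3) for k,v in get_obs().items()})
E
```

```text
[[ 0.892 -0.243  0.38   0.23 ]
 [-0.451 -0.521  0.725 -0.768]
 [ 0.022 -0.818 -0.575  0.581]
 [ 0.     0.     0.     1.   ]] 376.2749967676466
[[-0.02  -0.99   0.138  0.436]
 [-1.     0.022  0.012 -0.11 ]
 [-0.015 -0.137 -0.99   1.077]
 [ 0.     0.     0.     1.   ]] 408.97133116048894
{'clock': np.float64(0.1), 'joint_positions': array([-1.296,  0.435,  0.025,  1.574, -0.012,  1.134, -0.075]), 'dq': array([-0.   , -0.001,  0.   , -0.002,  0.   , -0.001,  0.   ]), 'tau': array([ 3.0000e-03, -6.6911e+01,  9.8800e-01, -3.1514e+01, -6.0000e-02,
        3.7000e-02,  0.0000e+00]), 'ee_pos': array([0.23 , 0.58 , 0.226]), 'tool_rot': array([-3.14 ,  0.   ,  2.764]), 'ft_force': array([-0.429, -0.338, -0.466]), 'torque': array([ 0.007, -0.012, -0.041]), 'grasp_force': np.float64(0.0), 'finger_gap': np.float64(0.999)}
```

View pics/0.png

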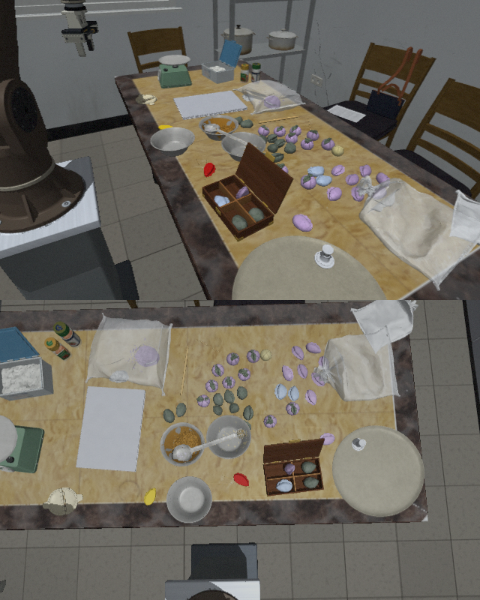

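The top half (scene view) shows the open box at about (320,265) in full-resolution pixels. The bottom half (top view) shows it at about (390,225), with the lid leaning back. I'll enlarge both.

Run:
```python
from h import *
s=np.load("s0.npz")
A=cv2.resize(s["a"][180:325,255:400],(600,600),interpolation=cv2.INTER_CUBIC)[:, :400*600//600*1] if 0 else cv2.resize(s["a"][185:325,260:400],(400,400),interpolation=2)
B=cv2.resize(s["b"][175:275,340:440],(400,400),interpolation=2)
cv2.imwrite("pics/1.png",np.hstack([A,B]))
```

```text
(no output)
```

View pics/1.png

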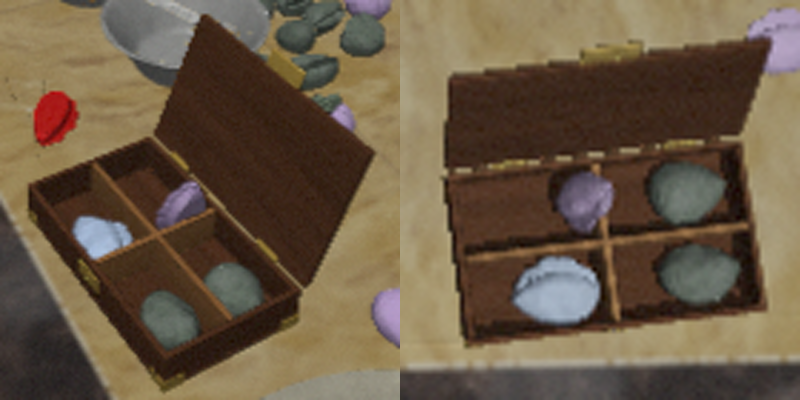

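Only one purple cake stands in the box, in the back-left compartment: top view about (386,225), scene view about (324,257). The light blue cake (front-left) and the two green ones lie flat. The red one is outside at scene (279,226), and the yellow one is far left. The other purple cakes all lie on the table. So the target is the one in the back-left compartment. Now I'll measure.

```bash
cat >> h.py <<'E'
def ray(name,u,v,z):
    c=calibration(name);E=np.array(c["extrinsics"]);d=E[:3,:3]@[(u-c["cx"])/c["fx"],(v-c["cy"])/c["fy"],1];o=E[:3,3]
    return o+d*(z-o[2])/d[2]
def tri(u1,u2):
    A=[];b=[]
    for n,(u,v) in(("scene",u1),("top",u2)):
        c=calibration(n);E=np.array(c["extrinsics"]);d=E[:3,:3]@[(u-c["cx"])/c["fx"],(v-c["cy"])/c["fy"],1];d/=np.linalg.norm(d)
        M=np.eye(3)-np.outer(d,d);A.append(M);b.append(M@E[:3,3])
    return np.linalg.lstsq(np.vstack(A),np.hstack(b),rcond=None)[0]
E
python3 - <<'E'
from h import *
s=np.load("s0.npz"); np.set_printoptions(precision=4,suppress=True)
T=lambda x,y:(340+(x-400)/4-.4,175+y/4-.4); S=lambda x,y:(260+x*.35-.4,185+y*.35-.4)
top=dict(BL=(448,175),FL=(468,342),FR=(766,306),BR=(741,146),X=(604,243),LT=(447,77),RT=(770,40),TAB=(611,45))
sc=dict(BL=(155,138),FL=(30,185),FR=(163,358),BR=(300,290),X=(160,235),LT=(203,15),RT=(373,152),TAB=(278,75))
for k in top: print(k,ray("top",*T(*top[k]),.034),tri(S(*sc[k]),T(*top[k])))
for n,i,d in(("scene","a","da"),("top","b","db")):
    im=s[i];P=pts(n,s[d]);h=cv2.cvtColor(im,cv2.COLOR_BGR2HSV)
    m=(s[d]>0)&(P[...,0]>.3)&(P[...,0]<.65)&(P[...,1]<-.15)&(P[...,1]>-.45)
    br=m&(im[...,2]<110)&(im[...,2]>im[...,0].astype(int)+8)&((h[...,0]<20)|(h[...,0]>170))
    rim=P[br&(P[...,2]>.027)&(P[...,2]<.041)]; lid=P[br&(P[...,2]>.05)&(P[...,2]<.13)]
    print(n,len(rim),cv2.minAreaRect((rim[:,:2]*1000).astype(np.float32)),len(lid))
    c=lid.mean(0);_,_,V=np.linalg.svd(lid-c);print("lid c",c,"n",V[2],"ang",np.arccos(abs(V[2][2])),"zmax",lid[:,2].max())
    pu=m&(h[...,0]>120)&(h[...,0]<165)&(h[...,1]>25)&(P[...,2]>.02)&(P[...,0]>.35)&(P[...,0]<.56)
    q=P[pu];nl,lab,st,ce=cv2.connectedComponentsWithStats(pu.astype(np.uint8))
    for j in range(1,nl):
        if st[j,4]>8: q=P[lab==j];print("purple",ce[j],st[j,4],q.mean(0),q.min(0),q.max(0))
E
```

```text
BL [ 0.5366 -0.184   0.034 ] [ 0.5391 -0.1851  0.0327]
FL [ 0.4306 -0.1933  0.034 ] [ 0.4312 -0.1936  0.0319]
FR [ 0.4493 -0.3817  0.034 ] [ 0.4485 -0.3816  0.0332]
BR [ 0.5512 -0.3717  0.034 ] [ 0.5531 -0.3724  0.036 ]
X [ 0.4911 -0.2816  0.034 ] [ 0.4934 -0.2828  0.0326]
LT [ 0.6    -0.1854  0.034 ] [ 0.5841 -0.178   0.1334]
RT [ 0.6195 -0.3942  0.034 ] [ 0.6023 -0.3669  0.1356]
TAB [ 0.6185 -0.2918  0.034 ] [ 0.5967 -0.2719  0.1362]
scene 1327 ((496.9460754394531, -283.6422119140625), (119.7591552734375, 194.0576934814453), 6.073878765106201) 2874
lid c [ 0.5733 -0.286   0.0908] n [-0.92   -0.0919  0.381 ] ang 1.179901634536308 zmax 0.1299899559417731
purple [323.1801 256.3043] 161 [ 0.5155 -0.278   0.0492] [ 0.5008 -0.285   0.0241] [ 0.5389 -0.2398  0.067 ]
top 557 ((494.79833984375, -282.33746337890625), (115.407958984375, 190.47714233398438), 5.475111961364746) 1349
lid c [ 0.5711 -0.2742  0.0913] n [-0.921  -0.0906  0.3788] ang 1.1823306167427698 zmax 0.1299570772991514
purple [385.7958 224.507 ] 142 [ 0.5177 -0.2682  0.049 ] [ 0.4994 -0.2825  0.0221] [ 0.5352 -0.2546  0.0687]
```

>>> carry_out(
  steps=[0, -0.03, -0.0365, 0.003, 0, 0, 0, 0, -0.03, -0.0365, 0.003, 0, 0, 0, 0, -0.03, -0.0365, 0.003, 0, 0, 0, 0, -0.03, -0.0365, 0.003, 0, 0, 0, 0, -0.03, -0.0365, 0.003, 0, 0, 0, 0, -0.03, -0.0365, 0.003, 0, 0, 0, 0, -0.03, -0.0365, 0.003, 0, 0, 0, 0, -0.03, -0.0365, 0.003, 0, 0, 0, 0, -0.03, -0.0365, 0.003, 0, 0, 0, 0, -0.03, -0.0365, 0.003, 0, 0, 0, 0, -0.03, -0.0365, 0.003, 0, 0, 0, 0, -0.03, -0.0365, 0.003, 0, 0, 0, 0, -0.03, -0.0365, 0.003, 0, 0, 0, 0, -0.03, -0.0365, 0.003, 0, 0, 0, 0, -0.03, -0.0365, 0.003, 0, 0, 0, 0, -0.03, -0.0365, 0.003, 0, 0, 0, 0, -0.03, -0.0365, 0.003, 0, 0, 0, 0, -0.03, -0.0365, 0.003, 0, 0, 0, 0, -0.03, -0.0365, 0.003, 0, 0, 0, 0, -0.03, -0.0365, 0.003, 0, 0, 0],
  squeeze=10,
)

```text
clock: 2.1
ee_pos: [0.5191, -0.3206, 0.1661]
tool_rot: [3.141, -0.001, 2.764]
ft_force: [1.1, 0.7, 0.4]
finger_gap: 0.008
grasp_force: 0.0
```

>>> carry_out(
  steps=[0, 0, 0, 0, 0, 0, 0.0988, 0, 0, 0, 0, 0, 0, 0.0988, 0, 0, 0, 0, 0, 0, 0.0988, 0, 0, 0, 0, 0, 0, 0.0988, 0, 0, 0, 0, 0, 0, 0.0988, 0, 0, 0, 0, 0, 0, 0.0988, 0, 0, 0, 0, 0, 0, 0.0988, 0, 0, 0, 0, 0, 0, 0.0988, 0, 0, 0, 0, 0, 0, 0.0988, 0, 0, 0, 0, 0, 0, 0.0988, 0, 0, 0, 0, 0, 0, 0.0988, 0, 0, 0, 0, 0, 0, 0.0988, 0, 0, 0, 0, 0, 0, 0.0988, 0, 0, 0, 0, 0, 0, 0.0988, 0, 0, 0, 0, 0, 0, 0.0988, 0, 0, 0, 0, 0, 0, 0.0988, 0, 0, 0, 0, 0, 0, 0.0988, 0, 0, 0, 0, 0, 0, 0.0988, 0, 0, 0, 0, 0, 0, 0],
)

```text
clock: 4.0
ee_pos: [0.5189, -0.3186, 0.166]
tool_rot: [-3.142, 0.001, 0.094]
ft_force: [0.7, -0.6, -0.3]
finger_gap: 0.004
grasp_force: 0.0
```

>>> carry_out(
  steps=[0, 0, 0, 0.038, 0, 0, 0, 0, 0, 0, 0.038, 0, 0, 0, 0, 0, 0, 0.037, 0, 0, 0, 0, 0, 0, 0, 0, 0, 0],
)

```text
clock: 4.4
ee_pos: [0.5168, -0.3164, 0.0495]
tool_rot: [-3.137, 0.006, 0.1]
ft_force: [-0.7, 0.6, -0.4]
finger_gap: 0.003
grasp_force: 0.0
```

>>> carry_out(
  steps=[0, 0, -0.004, 0, 0, 0, 0, 0, 0, -0.004, 0, 0, 0, 0, 0, 0, -0.004, 0, 0, 0, 0, 0, 0, -0.004, 0, 0, 0, 0, 0, 0, -0.004, 0, 0, 0, 0, 0, 0, 0, 0, 0, 0, 0],
)

```text
clock: 5.0
ee_pos: [0.5173, -0.2982, 0.054]
tool_rot: [-3.141, -0.001, 0.097]
ft_force: [0.3, -0.5, -0.3]
finger_gap: 0.003
grasp_force: 0.0
```

Run:
```python
from h import *
a,da=snapshot("scene"); b,db=snapshot("top")
A=cv2.resize(a[185:325,260:400],(400,400),interpolation=2)
B=cv2.resize(b[175:275,340:440],(400,400),interpolation=2)
cv2.imwrite("pics/2.png",np.hstack([A,B]))
```

```text
(no output)
```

View pics/2.png

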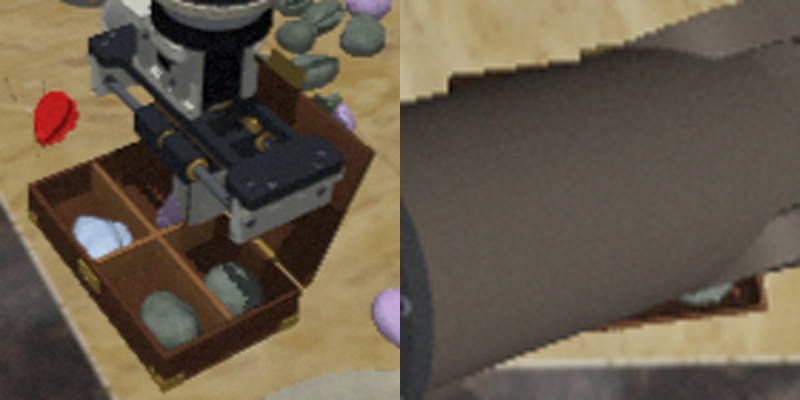

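The finger is beside the cake's right side (scene crop about (165,210)); nothing has been disturbed. I'll keep pushing slowly.

>>> carry_out(
  steps=[0, 0, -0.002, 0, 0, 0, 0, 0, 0, -0.002, 0, 0, 0, 0, 0, 0, -0.002, 0, 0, 0, 0, 0, 0, -0.002, 0, 0, 0, 0, 0, 0, -0.002, 0, 0, 0, 0, 0, 0, -0.002, 0, 0, 0, 0, 0, 0, -0.002, 0, 0, 0, 0, 0, 0, -0.002, 0, 0, 0, 0, 0, 0, 0, 0, 0, 0, 0],
)

```text
clock: 6.0
ee_pos: [0.5153, -0.2824, 0.0534]
tool_rot: [-3.141, 0.0, 0.096]
ft_force: [0.3, 0.1, -0.5]
finger_gap: 0.004
grasp_force: 0.0
```

```bash
cat >> h.py <<'E'
def state():
    for n in("scene","top"):
        im,d=snapshot(n);P=pts(n,d);h=cv2.cvtColor(im,cv2.COLOR_BGR2HSV)
        R=np.array([[np.cos(.096),np.sin(.096)],[-np.sin(.096),np.cos(.096)]])
        Q=(P[...,:2]-[.4935,-.283])@R.T
        pu=(d>0)&(h[...,0]>120)&(h[...,0]<165)&(h[...,1]>25)&(P[...,2]>.006)&(abs(Q[...,0])<.054)&(abs(Q[...,1])<.094)&(P[...,2]<.08)
        if pu.sum()>5: q=np.c_[Q[pu],P[pu][:,2]]*1000;print(n,pu.sum(),"purple box xyz mean",q.mean(0).round(),np.percentile(q,5,0).round(),np.percentile(q,95,0).round())
        else: print(n,"no purple")
    return
E
python3 -c "
from h import *
state()"
```

```text
scene 201 purple box xyz mean [24. 53. 24.] [12. 31. 20.] [40. 79. 29.]
top no purple
```

>>> carry_out(
  steps=[0, 0, 0.005, -0.01, 0, 0, 0, 0, 0, 0, -0.035, 0, 0, 0, 0, 0, 0, -0.04, 0, 0, 0, 0, 0, 0, -0.04, 0, 0, 0, 0, 0, 0, -0.04, 0, 0, 0, 0, 0.03, 0, 0, 0, 0, 0, 0, 0.03, 0, 0, 0, 0, 0, 0, 0.03, 0, 0, 0, 0, 0, 0, 0.03, 0, 0, 0, 0, 0, 0, 0, 0, 0, 0, 0],
)

```text
invalid input
```

Run:
```python
from h import *
state()
a,da=snapshot("scene"); b,db=snapshot("top")
A=cv2.resize(a[145:325,260:440],(400,400),interpolation=2)
B=cv2.resize(b[175:275,340:440],(400,400),interpolation=2)
cv2.imwrite("pics/3.png",np.hstack([A,B]))
```

```text
scene 217 purple box xyz mean [23. 55. 25.] [10. 31. 16.] [37. 83. 29.]
top no purple
```

View pics/3.png

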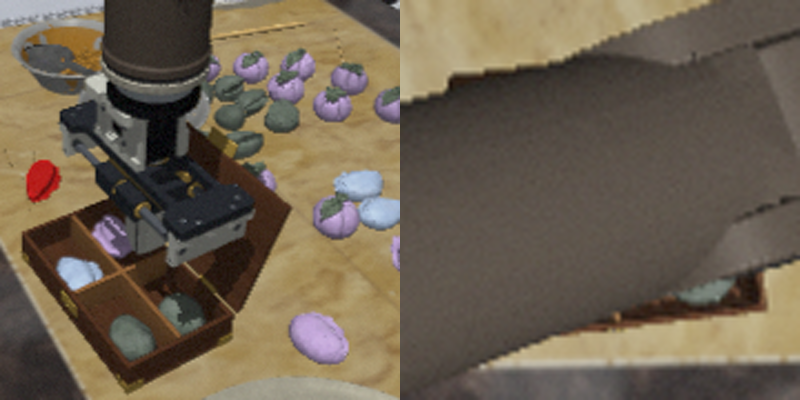

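The purple cake now lies flat in its compartment (scene crop about (112,235)). The last move was refused because the list was malformed, so I'll resend it.

>>> carry_out(
  steps=[0, 0, 0.005, -0.01, 0, 0, 0, 0, 0, 0, -0.035, 0, 0, 0, 0, 0, 0, -0.04, 0, 0, 0, 0, 0, 0, -0.04, 0, 0, 0, 0, 0, 0, -0.04, 0, 0, 0, 0, 0.03, 0, 0, 0, 0, 0, 0, 0.03, 0, 0, 0, 0, 0, 0, 0.03, 0, 0, 0, 0, 0, 0, 0.03, 0, 0, 0, 0, 0, 0, 0, 0, 0, 0, 0, 0],
)

```text
clock: 7.3
ee_pos: [0.6388, -0.2753, 0.2185]
tool_rot: [3.141, -0.0, 0.101]
ft_force: [0.0, -0.3, 0.1]
finger_gap: 0.003
grasp_force: 0.0
```

Run:
```python
from h import *
state()
a,da=snapshot("scene"); b,db=snapshot("top")
A=cv2.resize(a[145:325,260:440],(400,400),interpolation=2)
B=cv2.resize(b[175:275,340:440],(400,400),interpolation=2)
cv2.imwrite("pics/4.png",np.hstack([A,B]))
```

```text
scene 240 purple box xyz mean [25. 54. 24.] [12. 31. 16.] [41. 82. 28.]
top 280 purple box xyz mean [24. 59. 23.] [ 8. 35. 15.] [40. 84. 28.]
```

View pics/4.png

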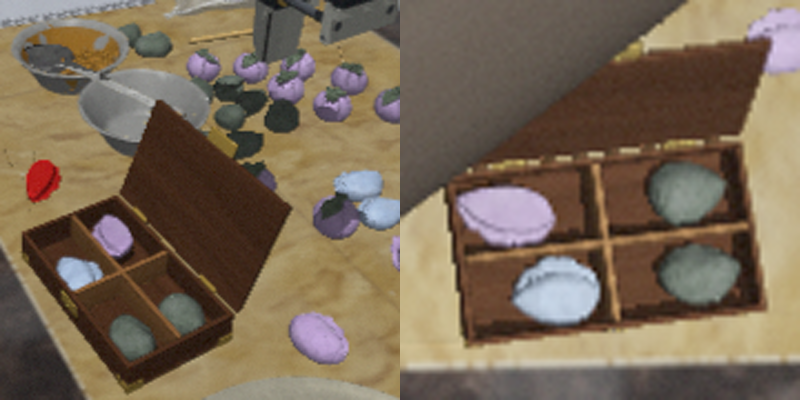

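The purple cake lies flat inside its compartment, at top crop (507,215), with its top at 28 mm, below the 34 mm rim. The box hasn't moved. Next I'll lower the hand behind the lid.

>>> carry_out(
  steps=[0, 0, 0, 0.03, 0, 0, 0, 0, 0, 0, 0.03, 0, 0, 0, 0, 0, 0, 0.03, 0, 0, 0, 0, 0, 0, 0.028, 0, 0, 0, 0, 0, 0, 0, 0, 0, 0, 0, -0.01, 0, 0, 0, 0, 0, 0, -0.01, 0, 0, 0, 0, 0, 0, -0.01, 0, 0, 0, 0, 0, 0, -0.01, 0, 0, 0, 0, 0, 0, -0.01, 0, 0, 0, 0, 0, 0, -0.01, 0, 0, 0, 0, 0, 0, -0.01, 0, 0, 0, 0, 0, 0, 0, 0, 0, 0, 0, 0],
)

```text
clock: 8.8
ee_pos: [0.564, -0.2836, 0.1008]
tool_rot: [-3.141, 0.001, 0.094]
ft_force: [0.3, 0.1, -1.0]
finger_gap: 0.006
grasp_force: 0.0
```

>>> carry_out(
  steps=[0, -0.0063, 0, 0, 0, 0, 0, 0, -0.0063, 0, 0, 0, 0, 0, 0, -0.0063, 0, 0, 0, 0, 0, 0, -0.0063, 0, 0, 0, 0, 0, 0, -0.0063, 0, 0, 0, 0, 0, 0, -0.0063, 0, 0, 0, 0, 0, 0, -0.0063, 0, 0, 0, 0, 0, 0, -0.0063, 0, 0, 0, 0, 0, 0, -0.0063, 0, 0, 0, 0, 0, 0, -0.0063, 0, 0, 0, 0, 0, 0, 0, 0, 0, 0, 0, 0],
)

```text
clock: 9.9
ee_pos: [0.5018, -0.2896, 0.1008]
tool_rot: [-3.141, 0.0, 0.095]
ft_force: [-0.8, 0.8, 0.3]
finger_gap: 0.005
grasp_force: 0.0
```

Run:
```python
from h import *
a,da=snapshot("scene"); b,db=snapshot("top")
A=cv2.resize(a[145:325,260:440],(400,400),interpolation=2)
B=cv2.resize(b[175:275,340:440],(400,400),interpolation=2)
cv2.imwrite("pics/5.png",np.hstack([A,B]))
```

```text
(no output)
```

View pics/5.png

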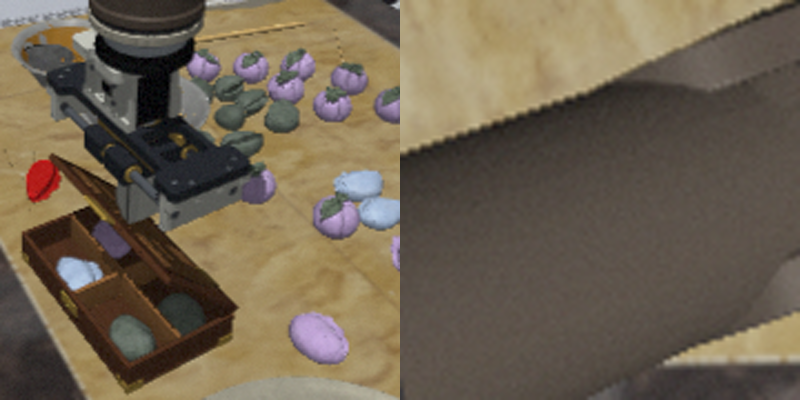

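The lid is at about 50° with the finger on its outer face, and the box is in the same place. I'll follow the arc down and then press.

>>> carry_out(
  steps=[0, -0.0044, 0, 0.004, 0, 0, 0, 0, -0.0044, 0, 0.004, 0, 0, 0, 0, -0.0044, 0, 0.004, 0, 0, 0, 0, -0.0044, 0, 0.004, 0, 0, 0, 0, -0.0032, 0, 0.0051, 0, 0, 0, 0, -0.0032, 0, 0.0051, 0, 0, 0, 0, -0.0032, 0, 0.0051, 0, 0, 0, 0, -0.0032, 0, 0.0051, 0, 0, 0, 0, -0.0012, 0, 0.004, 0, 0, 0, 0, -0.0012, 0, 0.004, 0, 0, 0, 0, -0.0012, 0, 0.004, 0, 0, 0, 0, -0.0012, 0, 0.004, 0, 0, 0, 0, 0, 0, 0.003, 0, 0, 0, 0, 0, 0, 0, 0, 0, 0],
)

```text
clock: 11.4
ee_pos: [0.4678, -0.2925, 0.0449]
tool_rot: [-3.141, 0.0, 0.096]
ft_force: [0.4, -0.8, -0.8]
finger_gap: 0.004
grasp_force: 0.0
```

>>> carry_out(
  steps=[0, 0, 0, 0.002, 0, 0, 0, 0, 0, 0, 0.002, 0, 0, 0, 0, 0, 0, 0.001, 0, 0, 0, 0, 0, 0, 0, 0, 0, 0],
)

```text
clock: 11.8
ee_pos: [0.4681, -0.2929, 0.0416]
tool_rot: [-3.141, -0.001, 0.096]
ft_force: [-4.5, 4.0, 18.9]
finger_gap: 0.01
grasp_force: 9.5
```

>>> carry_out(
  steps=[0, 0, 0, -0.005, 0, 0, 0, 0, 0, 0, -0.02, 0, 0, 0, 0, 0, 0, -0.04, 0, 0, 0, 0, 0, 0, -0.04, 0, 0, 0, 0, 0, 0, -0.04, 0, 0, 0, 0, 0, -0.04, 0, 0, 0, 0, 0, 0, -0.04, 0, 0, 0, 0, 0, 0, -0.04, 0, 0, 0, 0, 0, 0, -0.04, 0, 0, 0, 0, 0, 0, -0.04, 0, 0, 0, 0, 0, 0, -0.04, 0, 0, 0, 0, 0, 0, 0, 0, 0, 0, 0],
)

```text
clock: 13.0
ee_pos: [0.4444, -0.0478, 0.1847]
tool_rot: [-3.139, 0.002, 0.105]
ft_force: [0.9, -0.2, -0.5]
finger_gap: 0.006
grasp_force: 0.0
```

Run:
```python
from h import *
a,da=snapshot("scene"); b,db=snapshot("top")
A=cv2.resize(a[145:325,260:440],(400,400),interpolation=2)
B=cv2.resize(b[175:275,340:440],(400,400),interpolation=2)
cv2.imwrite("pics/6.png",np.hstack([A,B]))
R=np.array([[np.cos(.096),np.sin(.096)],[-np.sin(.096),np.cos(.096)]])
for n,d in(("scene",da),("top",db)):
    P=pts(n,d);Q=(P[...,:2]-[.4935,-.283])@R.T
    m=(d>0)&(abs(Q[...,0])<.045)&(abs(Q[...,1])<.085)&(P[...,2]<.12)
    f=np.linalg.lstsq(np.c_[Q[m],np.ones(m.sum())],P[m][:,2],rcond=None)[0]; print(n,m.sum(),"slope x,y, z0",f.round(4))
    w=(d>0)&(P[...,2]>.03)&(P[...,2]<.05)&(abs(Q[...,0])<.075)&(abs(Q[...,1])<.12)
    print(cv2.minAreaRect((P[w][:,:2]*1000).astype(np.float32)))
```

```text
scene 2667 slope x,y, z0 [ 0.0035 -0.0005  0.0428]
((489.1788635253906, -284.7124328613281), (128.29293823242188, 192.2384796142578), 5.675498008728027)
top 2411 slope x,y, z0 [-0.0012 -0.0002  0.0428]
((488.05828857421875, -283.62225341796875), (128.37872314453125, 191.6619873046875), 5.664285182952881)
```

View pics/6.png

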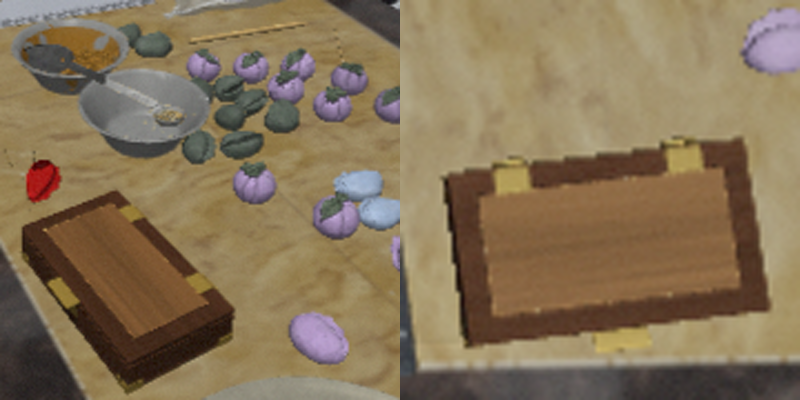

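The lid is fully shut: both views show it level, with its slope about 0. The box is where it was, nothing else has been disturbed, and the hand is clear.

```bash
python3 -c "
from bench import close_job
print(close_job())"
```

```text
the job is handed in; nothing more can be done
None
```

The purple cake lies flat in its back-left compartment, the lid is fully shut, the box is where it was, the hand is clear, and the job was handed in at about 13 s.

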